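# Bring the copy camera over the log pad

### The job

I want to photograph the radio log: squeeze in the red lock button on the side of the copy camera's hand grip, keep it squeezed and draw the telescoping arm out until its orange pointer stands at the green mark of the scale, and swing the boom so that the lens is over the middle of the yellow pad. Finish while still holding the grip there, quite still and with the button squeezed in, so that I can take the picture. Never drag the arm out against its lock, and leave the can, the hand microphone and the mouse where they are.

Things in the scene. Friction and masses are not known exactly. Their poses are not given: they have to be found in the camera images.
- stand: The copy-camera stand, fixed to the table: black base plate 170 x 230 x 14 mm, aluminium column 28 mm thick, and on it (moving with the joints below) the boom and camera arm. Origin: under the column's axis, at table height; z up. With the swing joint at 0 the boom points along the stand's -y axis.
- pivot (a point): On the column's axis, 240 mm above the table, on the boom's centre line: the vertical swing axis. The boom is an open-topped aluminium channel 44 mm wide and 30 tall, from 131 mm behind the pivot to 165 mm ahead of it. A 20 x 14 mm steel bar slides in it and carries hand grip and camera.
- boom_swing (a joint): Swing of the boom about the column, rad: 0 along the stand's -y, positive swings the camera end towards the stand's +x; range -0.6 to 0.7. It stays where it is left; a push of about 0.6 N at the grip turns it.
- boom_slide (a joint): How far the arm is drawn out of the channel, m: 0 fully in, 0.130 at the end stop; 0.100 when the pointer is at the green mark. With the button out a spring-loaded shoe locks it against pulls up to 15 to 25 N; with the button in it slides with about 1 N plus a little drag (4 N per m/s).
- lock_button (a joint): Travel of the red lock button into the grip, m: 0 out (arm locked), 0.005 squeezed right in. It gives about 2 mm up to 6 N and is fully in at 9 N; a grip of 12 to 30 N keeps it in. The arm is free from about 0.002 on; the button springs out again when let go.
- grip (a point): Centre of the hand grip: dark grey block 30 mm wide (x), 50 long (along the boom, y), 36 tall, on the boom's centre line, 240 mm above the table, 210 mm from the pivot plus the slide value. Site axes: x level, towards the button side; y along the boom back to the column; z up. Pinch its two sides from above, one finger on the button; 20 mm of thin bar is free before and behind it.
- button_face (a point): Centre of the outer face of the red button (26 mm long, 24 mm tall) in the +x side of the grip. Its face stands 6 mm out of the grip, so the grip measures 36 mm over the button, 31 mm with it squeezed in.
- lens (a point): Centre of the camera's downward lens, on the boom's centre line, 71 mm beyond the grip centre (281 mm from the pivot plus the slide value), 192 mm above the table. The camera head is white, 62 x 52 x 50 mm, its top 259 mm above the table.
- pointer (a point): Tip of the orange pointer that moves with the arm along the scale on the top of the boom channel, 45 mm from the pivot plus the slide value.
- green_mark (a point): Green line, 3.6 mm broad, across the white scale on the channel's top, 145 mm from the pivot, carried down the channel's side too. The scale has black lines every 10 mm, longer ones at 0 and 50 mm; the green line takes the place of the 100 mm line.
- pad: Yellow ruled log pad, 150 x 210 x 10 mm, fixed on the table. Origin: centre of its underside. When the arm is at the green mark the lens circle about the pivot passes within 6 mm of the pad's centre, so swinging brings the lens over it.
- can: Drinks can, 66 mm across, 122 mm tall, standing. Origin: centre of its bottom. To be left alone.
- microphone: Black hand microphone lying on its back, 56 x 98 x 28 mm. Origin: centre of its underside. To be left alone.
- mouse: Black computer mouse, 105 x 60 x 33 mm. Origin: centre of its underside. To be left alone.

How it is judged:
By the outcome, as a careful person would: the job done as asked, in the order asked, and still so for the second after the job is handed in, while the arm keeps its last pose, push and grip.
It also fails if it takes over 42 s, if anything falls off the work surface, if the arm or the gripper's body presses on something with over 40 N, if the wrist force passes 120 N, or if a joint passes its speed limit or range.

### The arm

A 6-joint arm with a two-finger parallel gripper is mounted at the origin on the work surface. World frame = base frame: x ahead of the robot, y to its left, z up, the work surface at z = 0. Lengths are in m, angles in rad, forces in N, time in s.
With the tool pointing down it reaches from about 0.375 to 0.9 m from the base axis. Payload 3.1 kg.
Tool frame: the origin (TCP) lies midway between the tips of the shut fingers; the grasp point (between the pads) lies grip_point_offset behind it (grip_point_offset is the distance from the TCP to the grasp point, in m); y points along the fingers, z is the direction in which the jaws open and shut, and the axes are right-handed (so a half turn about y gives the same grasp; the last joint's range is limited). The gripper opens to 87 mm and grips with 3 to 60 N. Pads are 19 mm wide; open, the fingers measure 117 mm over their backs; the gripper's body (75 mm by 190 mm) begins 51 mm behind the grasp point.
Start: joints at [1.141, 0.527, 1.433, -0, 1.181, -0.178], TCP at [0.156, 0.605, 0.223] pointing down, gripper open.
Joint ranges: [-3.08, 3.08], [-0.75, 2.2], [0.22, 2.44], [-1.43, 4.57], [0, 2.65], [-2.85, 2.85]. Speed limits (rad/s): [2.79, 2.79, 3.14, 3.14, 3.14, 3.14].

### API

Orientations are given as a unit quaternion [x, y, z, w].
In Python, from rig import * gives the robot as it stands.
- The arm moves only by the tool jog_arm, never from a script. Its argument "increments" is a list that holds one entry, the list of rows, each a list of 7 numbers: the turn, a rotation vector about the world's x, y, z in degrees, then the shift along the world's x, y, z in m, then the closure, from -1 (fully open) to 1 (shut), so that 0 is half open. In form: [[[rx, ry, rz, x, y, z, jaw], ...]]. A call has 1 to 8 rows; each row is the pose to reach, as a shift and turn from the pose measured when the call began; what a row does not reach only later rows make up. A row lasts 1/10 s, in which the tool goes at most 50 mm and 8.59 degrees, less where a joint would pass 70% of its speed; a pose out of reach is approached as far as the arm can. A call with a gripper value outside its range is refused whole. The fingers move at their own pace and stop on an object; "squeeze" is the grip in N (left out, the last holds). Time passes only in rows, so rows that repeat a pose let the fingers close. It gives the time, the measured TCP pose, the force and the opening at its end, in the units of the state.
- get_obs(): the state, without advancing time (a new reading comes with each control period).
- camera(name): name is "scene" or "top" or "wrist"; returns the picture (400x640x3 uint8, red, green, blue); there is no depth.
- camera_info(name): a dict with "K" (3x3 intrinsics, pixels), "R" (3x3) and "t" (3): a world point X has camera coordinates R X + t. Camera axes: x right, y down, z forward; pixel columns grow to the right and rows downward; lengths in m; the calibration is good to about 2 mm. A picture is of the moment at which its call begins: read the wrist's pose just before it. camera_info takes no time and is no camera call; for the wrist camera it gives the pose at the moment of the call.
- hand_in(): hands the job in, once; it reports no verdict.
The state is a dict: "time": time; "q": joint angles; "joint_velocities": joint speeds; "joint_torque": joint torques, N m; "position": TCP position; "tool_rot": TCP orientation; "ft_force": force on the tool from outside, world axes, zero at the start; "moment": the same for the moment, N m; "grip_width": finger opening in m.
Only numpy, scipy, OpenCV 4.12 (cv2) and the standard library are available. Lean on these libraries where they do the work, as an engineer would, in place of code of your own. Each camera call takes 0.05 s, during which the arm holds its last target.

## Working session

There is one attempt and no reset: what is moved stays moved. The work goes in short steps, Python scripts to look and compute and a tool call to move; the robot and the scene stay as the last step left them, time stands still between calls to the robot, and variables do not carry over. Pictures are saved under pics/ and viewed, and the job is handed in when it is done.

Besides the shell and the picture viewer there is one more tool, called after ">>>" as a command line: name --argument value ..., lists and objects as JSON in quotes. jog_arm: Moves the arm, as the interface text tells. Its arguments: {"type":"object","properties":{"increments":{"type":"array","items":{"type":"array","items":{"type":"array","items":{"type":"number"}}}},"squeeze":{"type":"number"}},"required":["increments"]}

```bash
mkdir -p pics; ls; python3 - <<'E'
from rig import *
import cv2
o=get_obs(); print(o)
for n in ["scene","top","wrist"]:
    i=camera_info(n); print(n,i)
    cv2.imwrite(f"pics/{n}0.png",camera(n)[:,:,::-1])
E
```

```text
pics
{'time': 0.0, 'q': array([ 1.14048555e+00,  5.28480689e-01,  1.43391603e+00, -2.09188224e-05,
        1.18139743e+00, -1.78479150e-01]), 'joint_velocities': array([ 0.00219737, -0.00013314, -0.00089258,  0.00019657,  0.00127153,
        0.00079571]), 'joint_torque': array([ 6.95290873e-04, -4.40049934e+01, -1.76592529e+01,  6.35238597e-02,
        5.79827616e-02, -1.54739878e-04]), 'position': array([0.15538587, 0.60460845, 0.22155835]), 'tool_rot': array([ 0.70225321, -0.08902475,  0.08857123, -0.70076398]), 'ft_force': array([-0.00592884, -0.04095774, -0.38176806]), 'moment': array([ 0.00481689, -0.0255239 , -0.0654194 ]), 'grip_width': 0.0872270048107932}
scene {'K': array([[455.95697142,   0.        , 316.62858752],
       [  0.        , 455.95697142, 206.57500137],
       [  0.        ,   0.        ,   1.        ]]), 'R': array([[ 0.49263045,  0.87023643, -0.00194746],
       [ 0.74584932, -0.42336724, -0.51426547],
       [-0.44835704,  0.25189032, -0.85762884]]), 't': array([-0.33464244, -0.33843906,  1.49873665])}
top {'K': array([[410.92581418,   0.        , 324.75358014],
       [  0.        , 410.92581418, 203.71296272],
       [  0.        ,   0.        ,   1.        ]]), 'R': array([[-0.01046789, -0.9999436 ,  0.00179491],
       [-0.97736924,  0.00985226, -0.21131092],
       [ 0.21128132, -0.00396627, -0.97741725]]), 't': array([0.04015167, 0.63715651, 1.23188306])}
wrist {'K': array([[285.9705906 ,   0.        , 319.32205049],
       [  0.        , 285.9705906 , 199.33422368],
       [  0.        ,   0.        ,   1.        ]]), 'R': array([[ 0.24841483,  0.96865086, -0.00236457],
       [ 0.93789505, -0.23991566,  0.25058603],
       [ 0.24216307, -0.064467  , -0.96809145]]), 't': array([-0.62251534, -0.03125925,  0.39047082])}
```

View pics/scene0.png

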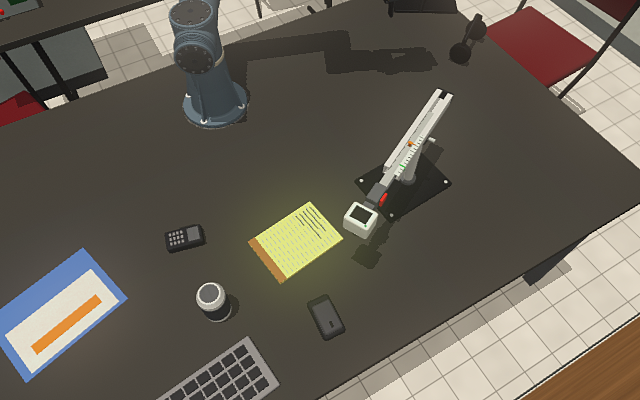

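View pics/top0.png

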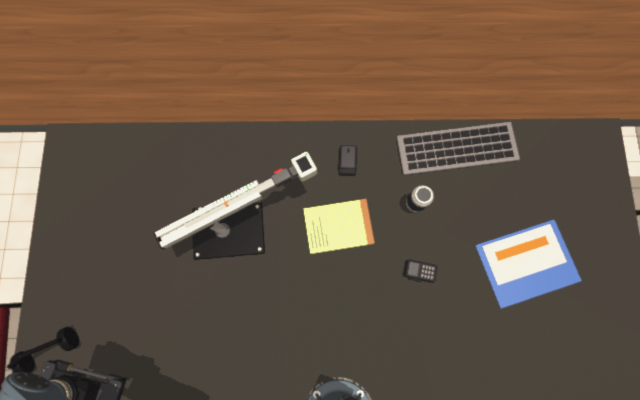

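View pics/wrist0.png

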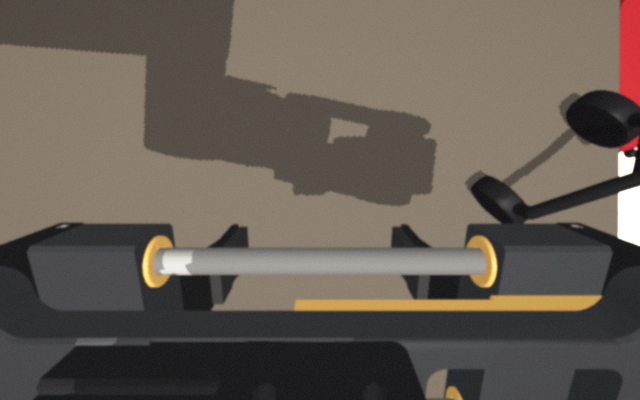

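The scene view shows the stand's camera head near (360,219), the red button near (383,200) and the pad near (296,241). In the top view the camera is near (304,165), the grip near (282,177) and the pad near (338,226). I'll enlarge both.

```bash
python3 - <<'E'
import cv2
t=cv2.imread("pics/top0.png"); s=cv2.imread("pics/scene0.png")
cv2.imwrite("pics/top0a.png",cv2.resize(t[140:270,150:345],None,fx=4,fy=4,interpolation=cv2.INTER_CUBIC))
cv2.imwrite("pics/top0b.png",cv2.resize(t[190:260,290:385],None,fx=8,fy=8,interpolation=cv2.INTER_CUBIC))
cv2.imwrite("pics/scene0a.png",cv2.resize(s[80:230,330:460],None,fx=4,fy=4,interpolation=cv2.INTER_CUBIC))
cv2.imwrite("pics/scene0b.png",cv2.resize(s[190:295,235:355],None,fx=5,fy=5,interpolation=cv2.INTER_CUBIC))
E
```

```text
(no output)
```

View pics/top0a.png

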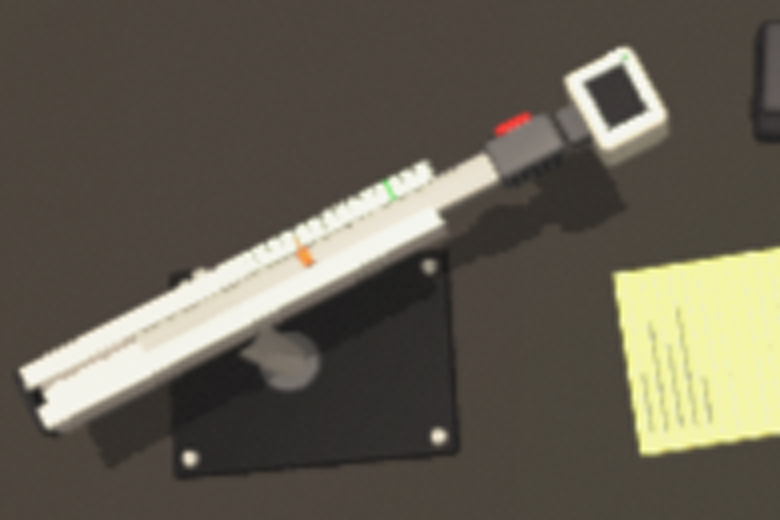

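View pics/top0b.png

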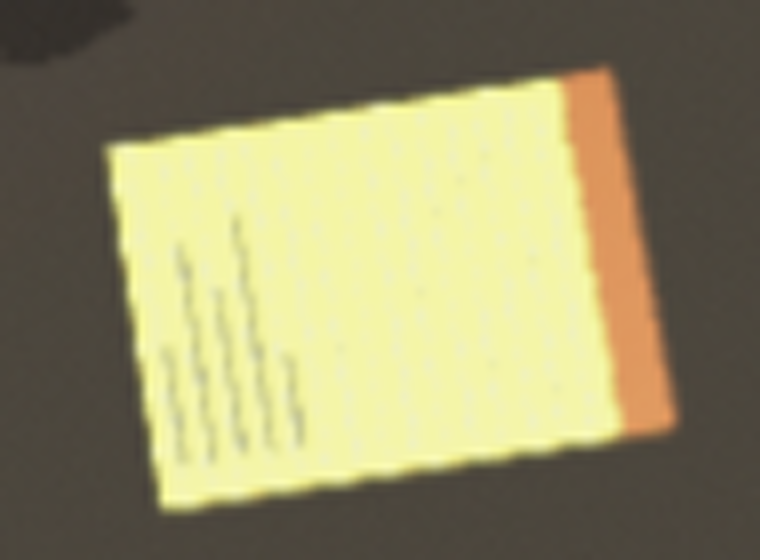

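View pics/scene0a.png

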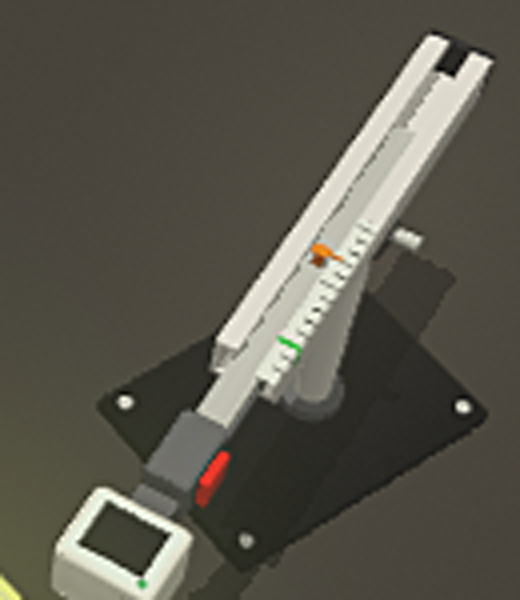

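View pics/scene0b.png

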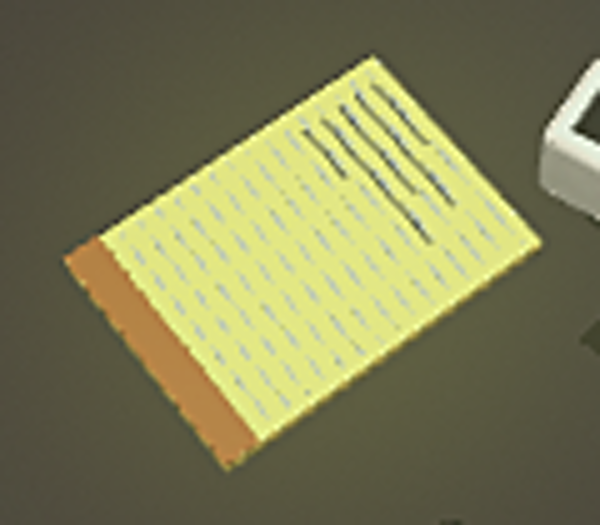

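```bash
cat > h.py <<'E'
import numpy as np, cv2, pickle
from scipy.optimize import least_squares
def full(p,off,f): return (np.asarray(p,float)+.5)/f-.5+np.asarray(off)
def proj(ci,X):
    X=np.atleast_2d(X); c=X@ci["R"].T+ci["t"]; q=c@ci["K"].T; return q[:,:2]/q[:,2:]
def onplane(ci,uv,z):
    d=ci["R"].T@np.linalg.inv(ci["K"])@np.array([uv[0],uv[1],1.]); C=-ci["R"].T@ci["t"]
    return C+d*(z-C[2])/d[2]
E
python3 - <<'E'
from rig import *
from h import *
T,S=camera_info("top"),camera_info("scene")
pt=[full(p,(290,190),8) for p in [(107,146),(608,67),(677,428),(163,510)]]
ps=[full(p,(235,190),5) for p in [(543,243),(228,470),(66,260),(373,57)]]
for ci,P in ((T,pt),(S,ps)):
    W=np.array([onplane(ci,p,.01) for p in P]); print(W.round(4).tolist(),W.mean(0).round(4),[np.linalg.norm(W[i]-W[(i+1)%4]).round(4) for i in range(4)])
# boom fit: points (a along boom from pivot, s slide coefficient, lateral to button side, z)
def pts(m):
    x,y,th,d=m
    u=np.array([np.sin(th),-np.cos(th)]); v=np.array([np.cos(th),np.sin(th)]) # v= button side
    def P(a,s,l,z): 
        q=np.array([x,y])+u*(a+s*d)+v*l; return [*q,z]
    return P
obs=[]
for p,a in [((20,372),(-.131,0,.022,.255)),((50,432),(-.131,0,-.022,.255)),((445,222),(.165,0,-.022,.255)),
  ((487,152),(.185,1,.015,.258)),((505,182),(.185,1,-.015,.258)),((565,145),(.235,1,-.015,.258)),
  ((565,76),(.255,1,.031,.259)),((628,47),(.307,1,.031,.259)),((605,150),(.255,1,-.031,.259)),((665,108),(.307,1,-.031,.259)),
  ((392,188),(.145,0,.017,.256))]:
    obs.append((T,full(p,(150,140),4),a))
for p,a in [((432,33),(-.131,0,-.022,.255)),((495,60),(-.131,0,.022,.255)),((218,345),(.165,0,-.022,.255)),
  ((192,410),(.185,1,-.015,.258)),((230,432),(.185,1,.015,.258)),((190,492),(.235,1,.015,.258)),((148,468),(.235,1,-.015,.258)),
  ((103,488),(.255,1,-.031,.259)),((192,535),(.255,1,.031,.259))]:
    obs.append((S,full(p,(330,80),4),a))
def res(m):
    P=pts(m); return np.concatenate([proj(ci,P(*a))[0]-uv for ci,uv,a in obs])
r=least_squares(res,[.6,.35,.4,0.02],loss='soft_l1'); m=r.x
print(m); print(res(m).reshape(-1,2).round(1).tolist())
P=pts(m); print("grip",P(.21,1,0,.24),"lens",P(.281,1,0,.192))
E
```

```text
[[0.637, 0.1055, 0.01], [0.6683, -0.1023, 0.01], [0.518, -0.1255, 0.01], [0.487, 0.0828, 0.01]] [ 0.5776 -0.0099  0.01  ] [np.float64(0.2101), np.float64(0.1521), np.float64(0.2106), np.float64(0.1517)]
[[0.636, 0.107, 0.01], [0.6677, -0.1004, 0.01], [0.518, -0.1216, 0.01], [0.4874, 0.0844, 0.01]] [ 0.5773 -0.0076  0.01  ] [np.float64(0.2098), np.float64(0.1511), np.float64(0.2083), np.float64(0.1503)]
[0.56505668 0.36389646 0.48918609 0.0275304 ]
[[-1.1, 0.1], [-1.9, -0.4], [-0.3, -0.2], [-1.5, -2.6], [-1.0, -0.8], [0.3, -0.0], [-1.0, -0.3], [-0.1, -1.7], [-0.5, 0.2], [1.3, 2.0], [-0.1, -0.6], [-0.7, 0.1], [-0.7, 0.0], [-1.3, 0.5], [-1.9, -0.7], [0.4, -0.2], [-0.3, 0.9], [-1.8, 0.7], [-1.4, -1.4], [1.3, -0.0]]
grip [np.float64(0.6766740195084017), np.float64(0.15422466996785475), 0.24] lens [np.float64(0.7100374588518286), np.float64(0.09155186154843348), 0.192]
```

```bash
python3 - <<'E'
import rig
from rig import *
from scipy.spatial.transform import Rotation as R
print([k for k in dir(rig) if k[0]!='_'])
print(getattr(rig,'grip_point_offset',None))
o=get_obs(); r=R.from_quat(o["tool_rot"]); print(r.as_matrix().round(3))
z=r.as_matrix()[:,2]; print("jaw angle deg",np.degrees(np.arctan2(z[1],z[0])) if 'np' in dir() else z)
E
python3 - <<'E'
import cv2
t=cv2.imread("pics/top0.png")
cv2.imwrite("pics/top0c.png",cv2.resize(t[150:200,245:325],None,fx=10,fy=10,interpolation=cv2.INTER_CUBIC))
E
```

```text
['Unreachable', 'camera', 'camera_info', 'get_obs', 'grip_point_offset', 'hand_in']
0.0187
[[ 0.968 -0.001  0.249]
 [-0.249 -0.002  0.968]
 [-0.    -1.    -0.002]]
jaw angle deg [ 0.24913259  0.96846795 -0.00166672]
```

View pics/top0c.png

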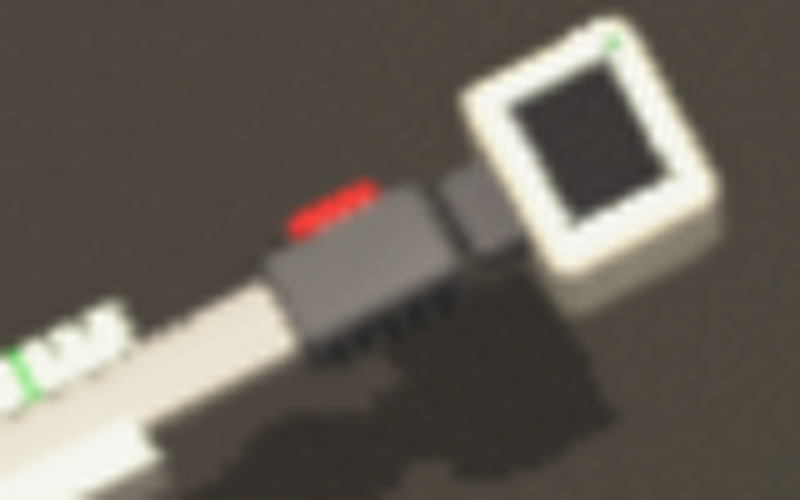

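```bash
python3 - <<'E'
from rig import *
from h import *
T,S=camera_info("top"),camera_info("scene")
def pts(m):
    x,y,th,d=m[:4]
    u=np.array([np.sin(th),-np.cos(th)]); v=np.array([np.cos(th),np.sin(th)])
    return lambda a,s,l,z: [*(np.array([x,y])+u*(a+s*d)+v*l),z]
A=[((263,262),(.185,1,.015,.258)),((308,345),(.185,1,-.015,.258)),((412,182),(.235,1,.015,.258)),((462,255),(.235,1,-.015,.258)),
((462,95),(.255,1,.031,.259)),((605,15),(.307,1,.031,.259)),((722,185),(.307,1,-.031,.259)),((570,275),(.255,1,-.031,.259)),((155,455),(.165,0,-.022,.255))]
obs=[(T,full(p,(245,150),10),a) for p,a in A]
obs+=[(T,full(p,(150,140),4),a) for p,a in [((20,372),(-.131,0,.022,.255)),((50,432),(-.131,0,-.022,.255))]]
obs+=[(S,full(p,(330,80),4),a) for p,a in [((432,33),(-.131,0,-.022,.255)),((495,60),(-.131,0,.022,.255)),((218,345),(.165,0,-.022,.255)),
  ((192,410),(.185,1,-.015,.258)),((230,432),(.185,1,.015,.258)),((190,492),(.235,1,.015,.258)),((148,468),(.235,1,-.015,.258)),
  ((103,488),(.255,1,-.031,.259)),((192,535),(.255,1,.031,.259))]]
# allow small pixel bias per camera (calibration ~2mm)
def res(m,raw=False):
    P=pts(m); r=[proj(ci,P(*a))[0]-uv+(m[4:6] if ci is T else m[6:8]) for ci,uv,a in obs]
    r=np.concatenate(r); return r if raw else np.r_[r,np.array(m[4:])/0.7]
r=least_squares(res,[.6,.35,.4,0.02,0,0,0,0],loss='soft_l1'); m=r.x
print(m.round(4)); print(res(m,True).reshape(-1,2).round(1).tolist())
P=pts(m); print("grip",P(.21,1,0,.24),"lens",P(.281,1,0,.192))
i=camera_info("wrist"); o=get_obs(); print(-i["R"].T@i["t"]-o["position"],o["time"])
E
```

```text
[ 0.5654  0.3641  0.4908  0.0273  0.3728  0.2843  0.4372 -0.0572]
[[-0.8, -0.6], [-0.3, 0.4], [0.5, -1.0], [0.6, 0.9], [-0.8, -0.7], [1.6, -1.3], [0.6, 0.6], [-1.0, 0.4], [0.8, -0.0], [-0.8, 0.3], [-1.6, -0.1], [-0.2, 0.1], [-0.2, -0.0], [-0.6, 0.6], [-1.1, -0.7], [1.2, -0.3], [0.5, 0.9], [-1.0, 0.7], [-0.5, -1.3], [2.1, -0.0]]
grip [np.float64(0.6772044903721928), np.float64(0.1548356441163238), 0.24] lens [np.float64(0.7106670320695043), np.float64(0.09221569279762915), 0.192]
[-0.06602139  0.01595077  0.16270097] 0.15
```

>>> jog_arm --increments '[[[0,0,-6,0.01,-0.01,0.045,-1],[0,0,-12,0.03,-0.03,0.085,-1],[0,0,-18,0.06,-0.055,0.11,-1],[0,0,-24,0.095,-0.085,0.125,-1],[0,0,-30,0.13,-0.115,0.14,-1],[0,0,-36,0.165,-0.145,0.14,-1],[0,0,-42,0.2,-0.175,0.14,-1],[0,0,-47.5,0.235,-0.205,0.14,-1]]]'

```text
time: 0.95
position: [0.3914, 0.3983, 0.3618]
tool_rot: [0.606, -0.365, 0.365, -0.605]
ft_force: [0.4, 0.7, 0.3]
grip_width: 0.0871
```

>>> jog_arm --increments '[[[0,0,0,0.036,-0.031,0,-1],[0,0,0,0.073,-0.062,0,-1],[0,0,0,0.11,-0.094,0,-1],[0,0,0,0.148,-0.126,0,-1],[0,0,0,0.186,-0.158,0,-1],[0,0,0,0.224,-0.19,0,-1],[0,0,0,0.26,-0.221,0,-1],[0,0,0,0.286,-0.243,0,-1]]]'

```text
time: 1.75
position: [0.6793, 0.1525, 0.3609]
tool_rot: [0.606, -0.366, 0.365, -0.604]
ft_force: [0.3, 0.4, -0.1]
grip_width: 0.0869
```

>>> jog_arm --increments '[[[0,0,0,0,0,0,-1],[0,0,0,0,0,0,-1]]]'

```text
time: 1.95
position: [0.6793, 0.1516, 0.3594]
tool_rot: [0.606, -0.368, 0.365, -0.604]
ft_force: [-0.2, 0.4, 0.1]
grip_width: 0.0871
```

```bash
python3 - <<'E'
from rig import *
import cv2, pickle
o=get_obs(); w=camera_info("wrist"); im=camera("wrist"); print(o["position"],o["tool_rot"],o["q"],o["time"])
pickle.dump((o,w),open("w1.pkl","wb"))
cv2.imwrite("pics/w1.png",im[:,:,::-1]); cv2.imwrite("pics/w1s.png",camera("scene")[:,:,::-1])
E
```

```text
[0.67928003 0.15162957 0.35942127] [ 0.60603953 -0.36755129  0.36485193 -0.60374267] [ 5.96778875e-02  5.30732023e-01  1.04602662e+00 -5.05151119e-04
  1.56982091e+00 -4.22354132e-01] 1.95
```

View pics/w1.png

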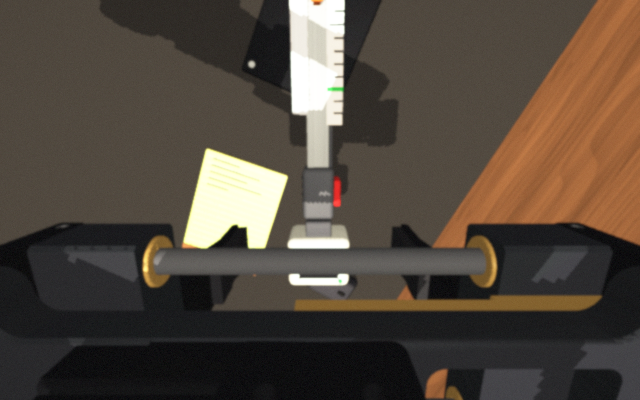

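The wrist view looks straight down the boom. The pointer is near (316,2), the green line near (336,89), the grip near (319,187) and the red button near (337,191). The boom is well aligned with the image's vertical.

```bash
python3 - <<'E'
import cv2
t=cv2.imread("pics/w1.png")
cv2.imwrite("pics/w1a.png",cv2.resize(t[0:130,270:370],None,fx=4.5,fy=4.5,interpolation=cv2.INTER_CUBIC))
cv2.imwrite("pics/w1b.png",cv2.resize(t[150:250,270:370],None,fx=6,fy=6,interpolation=cv2.INTER_CUBIC))
E
```

```text
(no output)
```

View pics/w1a.png

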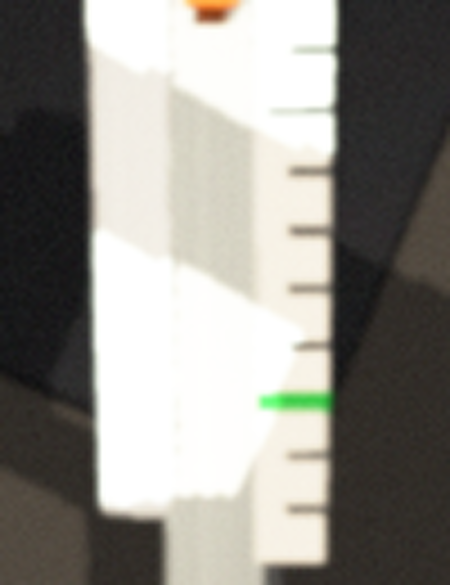

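View pics/w1b.png

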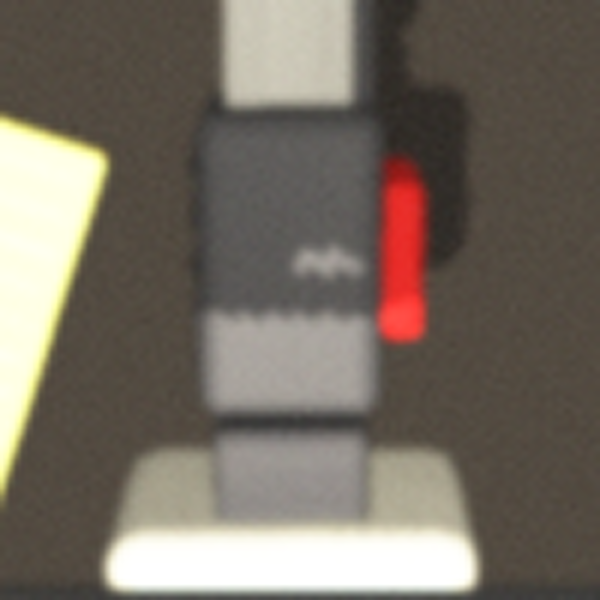

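```bash
python3 - <<'E'
from h import *
from scipy.spatial.transform import Rotation as R
o,w=pickle.load(open("w1.pkl","rb"))
f=lambda p:full(p,(270,0),4.5); g=lambda p:full(p,(270,150),6)
for n,p,z in [("chan L front",f((99,508)),.255),("chan L up",f((88,50)),.255),("green c",f((295,402)),.256),("green R",f((330,402)),.256),("scale R front",f((327,563)),.256),("scale R up",f((335,50)),.256),("tick50",f((300,111)),.256),
 ("pointer",f((212,14)),.256),
 ("grip rearL",g((205,112)),.258),("grip rearR",g((380,112)),.258),("grip frontL",g((208,412)),.258),("grip frontR",g((378,412)),.258),("btn outer mid",g((426,250)),.252),("headL",g((105,560)),.259),("headR",g((478,560)),.259)]:
    X=onplane(w,p,z); print(n,p.round(1),X[:2].round(4))
E
```

```text
chan L front [291.6 112.5] [0.62   0.2088]
chan L up [289.2  10.7] [0.5826 0.28  ]
green c [335.2  88.9] [0.6451 0.2442]
green R [342.9  88.9] [0.6511 0.2474]
scale R front [342.3 124.7] [0.6652 0.2206]
scale R up [344.1  10.7] [0.6228 0.3007]
tick50 [336.3  24.3] [0.6219 0.289 ]
pointer [316.7   2.7] [0.6002 0.2954]
grip rearL [303.8 168.2] [0.6522 0.1696]
grip rearR [332.9 168.2] [0.6762 0.1822]
grip frontL [304.2 218.2] [0.6747 0.1264]
grip frontR [332.6 218.2] [0.6991 0.1392]
btn outer mid [340.6 191.2] [0.694  0.1653]
headL [287.1 242.9] [0.6712 0.0959]
headR [349.2 242.9] [0.7256 0.1245]
```

>>> jog_arm --increments '[[[0,0,0.3,-0.0025,0.003,-0.03,-1],[0,0,0.3,-0.0025,0.003,-0.07,-1],[0,0,0.3,-0.0025,0.003,-0.105,-0.6],[0,0,0.3,-0.0025,0.003,-0.13,-0.2],[0,0,0.3,-0.0025,0.003,-0.138,-0.1],[0,0,0.3,-0.0025,0.003,-0.138,-0.1]]]' --squeeze 20

```text
time: 2.65
position: [0.6743, 0.1577, 0.2218]
tool_rot: [0.608, -0.365, 0.361, -0.605]
ft_force: [-0.3, 1.0, 0.3]
grip_width: 0.0625
```

```bash
python3 - <<'E'
from rig import *
import cv2, pickle
o=get_obs(); w=camera_info("wrist"); im=camera("wrist"); print(o["position"],o["ft_force"],o["grip_width"],o["time"])
pickle.dump((o,w),open("w2.pkl","wb"))
cv2.imwrite("pics/w2.png",im[:,:,::-1]); s=camera("scene")[:,:,::-1]
cv2.imwrite("pics/w2s.png",cv2.resize(s[60:260,300:500],None,fx=3,fy=3,interpolation=cv2.INTER_CUBIC))
E
```

```text
[0.67434316 0.15771055 0.22184082] [-0.3256746   1.02870898  0.29278221] 0.06253691499091074 2.65
```

View pics/w2.png

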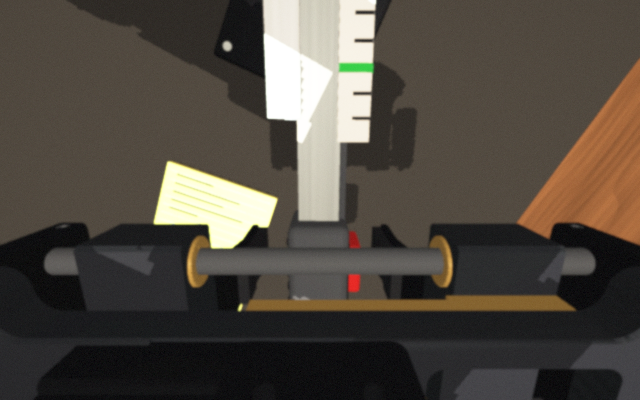

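View pics/w2s.png

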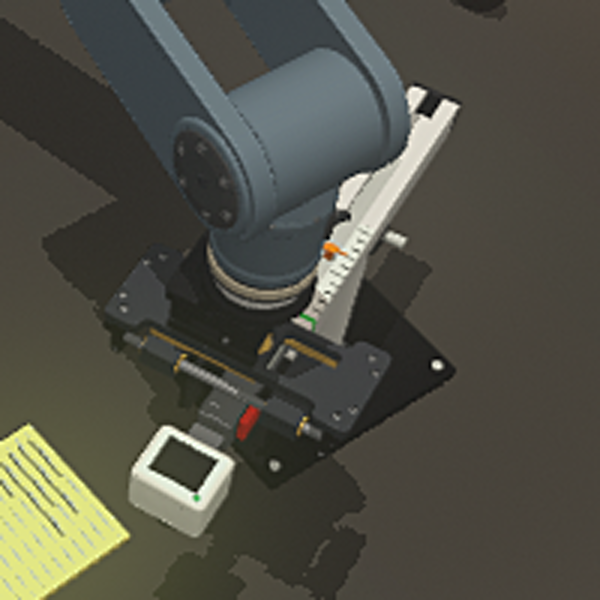

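>>> jog_arm --increments '[[[0,0,0,0.002,-0.003,-0.001,-0.1],[0,0,0,0.002,-0.003,-0.001,-0.1]]]'

```text
time: 2.95
position: [0.6798, 0.1542, 0.2256]
tool_rot: [-0.606, 0.362, -0.365, 0.607]
ft_force: [0.0, 0.1, 0.3]
grip_width: 0.0488
```

>>> jog_arm --increments '[[[0,0,0,0,0,0,1],[0,0,0,0,0,0,1],[0,0,0,0,0,0,1],[0,0,0,0,0,0,1],[0,0,0,0,0,0,1],[0,0,0,0,0,0,1]]]' --squeeze 20

```text
time: 3.55
position: [0.6798, 0.1539, 0.2262]
tool_rot: [-0.606, 0.362, -0.365, 0.607]
ft_force: [-1.5, -2.2, 4.9]
grip_width: 0.03
```

```bash
python3 - <<'E'
from rig import *
import cv2, pickle
o=get_obs(); w=camera_info("wrist"); im=camera("wrist"); print(o)
pickle.dump((o,w),open("w3.pkl","wb"))
cv2.imwrite("pics/w3.png",im[:,:,::-1])
E
```

```text
{'time': 3.55, 'q': array([ 6.31485073e-02,  6.23588710e-01,  1.23296196e+00, -1.14954400e-03,
        1.28148113e+00, -4.27980154e-01]), 'joint_velocities': array([ 0.00070157,  0.00056746, -0.00277659,  0.00319916, -0.00226849,
       -0.00038615]), 'joint_torque': array([  0.54722792, -46.57285452, -18.38380158,   0.65496527,
        -0.49012698,   0.38523378]), 'position': array([0.67975015, 0.15386682, 0.22618544]), 'tool_rot': array([-0.60621726,  0.3620908 , -0.36460671,  0.60700315]), 'ft_force': array([-1.53349922, -2.22383374,  4.89979074]), 'moment': array([-0.37405698,  0.38847631,  0.44088417]), 'grip_width': 0.030021939817103837}
```

View pics/w3.png

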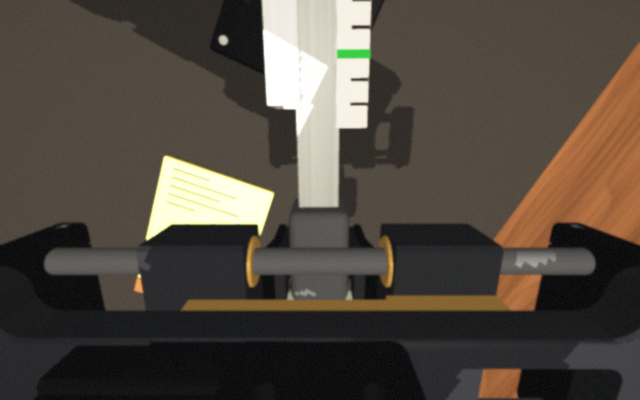

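>>> jog_arm --increments '[[[0,0,0,0.0014,-0.0026,0,1],[0,0,0,0.0028,-0.0053,0,1],[0,0,0,0.0047,-0.0088,0,1]]]' --squeeze 20

```text
time: 3.9
position: [0.6845, 0.1453, 0.2262]
tool_rot: [-0.606, 0.362, -0.364, 0.607]
ft_force: [-2.0, -0.1, 4.3]
grip_width: 0.0306
```

It moved 10 mm for about 2 N along the boom, so the lock is free. I'll carry on drawing it out.

>>> jog_arm --increments '[[[0,0,0,0.0038,-0.007,0,1],[0,0,0,0.0085,-0.0158,0,1],[0,0,0,0.0132,-0.0247,0,1],[0,0,0,0.018,-0.0335,0,1],[0,0,0,0.0217,-0.0405,0,1],[0,0,0,0.0236,-0.044,0,1],[0,0,0,0.0236,-0.044,0,1]]]' --squeeze 20

```text
time: 4.6
position: [0.7088, 0.1, 0.2262]
tool_rot: [-0.606, 0.362, -0.365, 0.607]
ft_force: [0.5, -1.1, 3.0]
grip_width: 0.0298
```

```bash
python3 - <<'E'
from rig import *
import cv2, pickle
o=get_obs(); w=camera_info("wrist"); im=camera("wrist"); print(o["position"],o["ft_force"],o["grip_width"])
pickle.dump((o,w),open("w4.pkl","wb"))
cv2.imwrite("pics/w4.png",im[:,:,::-1])
cv2.imwrite("pics/w4a.png",cv2.resize(im[0:150,240:400,::-1],None,fx=4,fy=4,interpolation=cv2.INTER_CUBIC))
for n in ["top","scene"]: cv2.imwrite(f"pics/{n}4.png",camera(n)[:,:,::-1])
E
```

```text
[0.70880019 0.09995713 0.22620122] [ 0.46993495 -1.05650621  3.02702354] 0.029846747859824944
```

View pics/w4a.png

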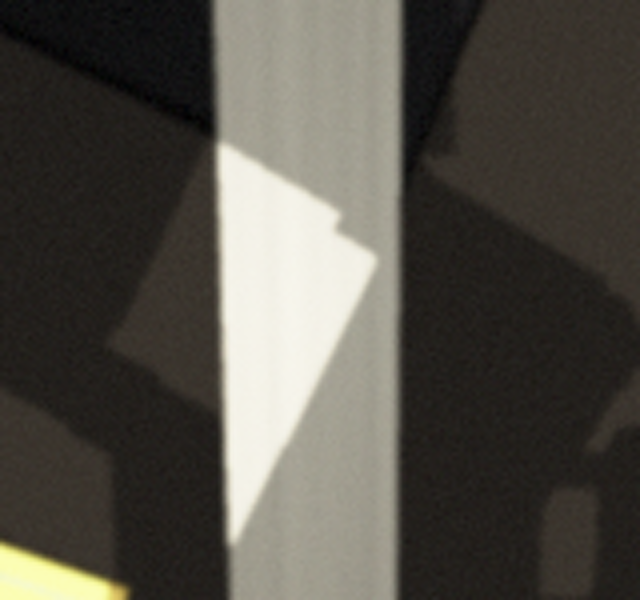

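View pics/scene4.png

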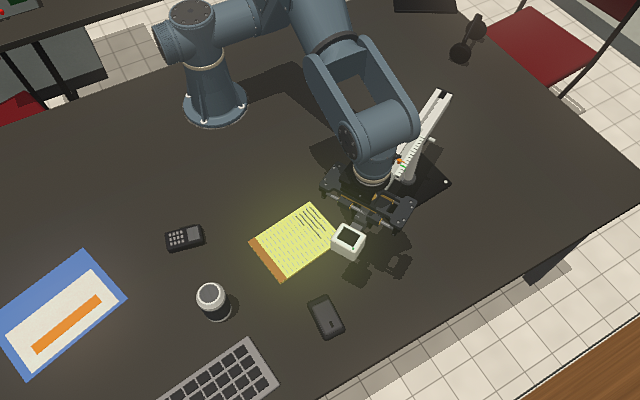

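View pics/top4.png

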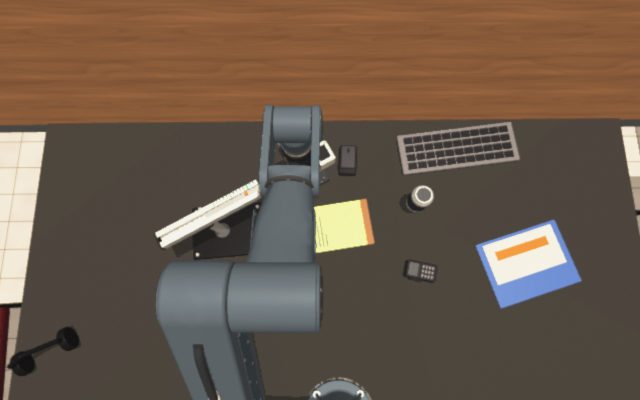

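```bash
python3 - <<'E'
import cv2
t=cv2.imread("pics/top4.png"); s=cv2.imread("pics/scene4.png")
cv2.imwrite("pics/top4a.png",cv2.resize(t[170:230,200:270],None,fx=10,fy=10,interpolation=cv2.INTER_CUBIC))
cv2.imwrite("pics/scene4a.png",cv2.resize(s[135:195,370:430],None,fx=10,fy=10,interpolation=cv2.INTER_CUBIC))
E
```

```text
(no output)
```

View pics/top4a.png

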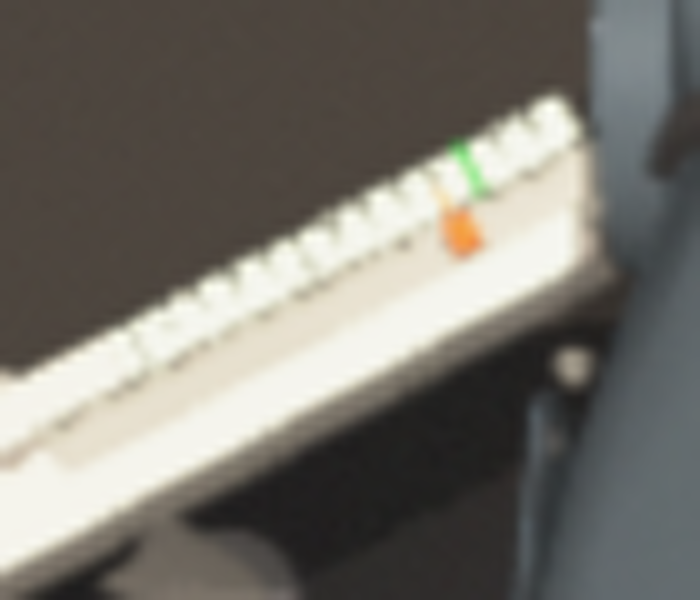

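View pics/scene4a.png

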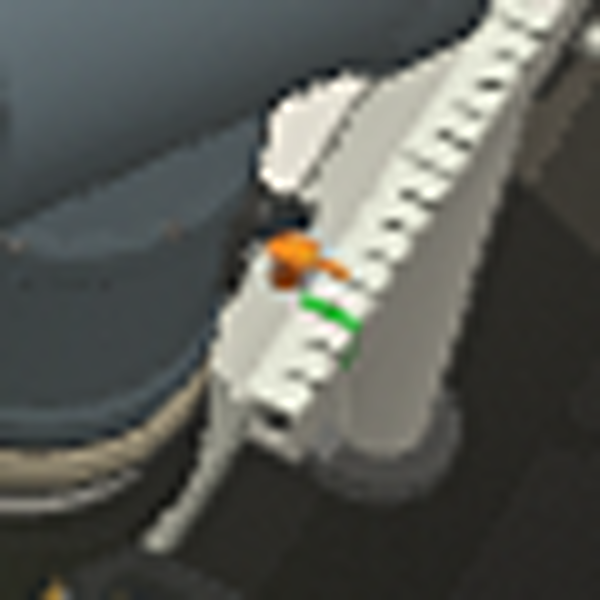

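Both views put the orange tip about 11 mm short of green: in the top crop the tip is at (437,188) and green runs (460,148)–(483,192). In the scene crop the tip is at (345,275) and green runs (302,298)–(358,325).

>>> jog_arm --increments '[[[0,0,0,0.0022,-0.0042,0,1],[0,0,0,0.0043,-0.008,0,1],[0,0,0,0.0052,-0.0097,0,1],[0,0,0,0.0052,-0.0097,0,1]]]' --squeeze 20

```text
time: 5.15
position: [0.7137, 0.091, 0.2262]
tool_rot: [-0.606, 0.362, -0.365, 0.607]
ft_force: [-0.9, 0.3, 2.9]
grip_width: 0.0305
```

```bash
python3 - <<'E'
from rig import *
import cv2
for n,(a,b,c,d) in {"top":(170,230,200,270),"scene":(135,195,370,430)}.items():
    im=camera(n)[:,:,::-1]; cv2.imwrite(f"pics/{n}5.png",im)
    cv2.imwrite(f"pics/{n}5a.png",cv2.resize(im[a:b,c:d],None,fx=10,fy=10,interpolation=cv2.INTER_CUBIC))
E
```

```text
(no output)
```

View pics/top5a.png

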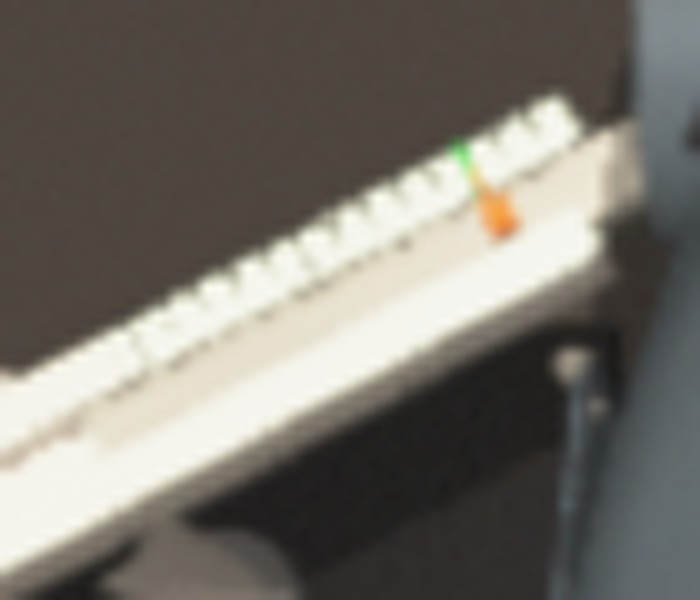

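View pics/scene5a.png

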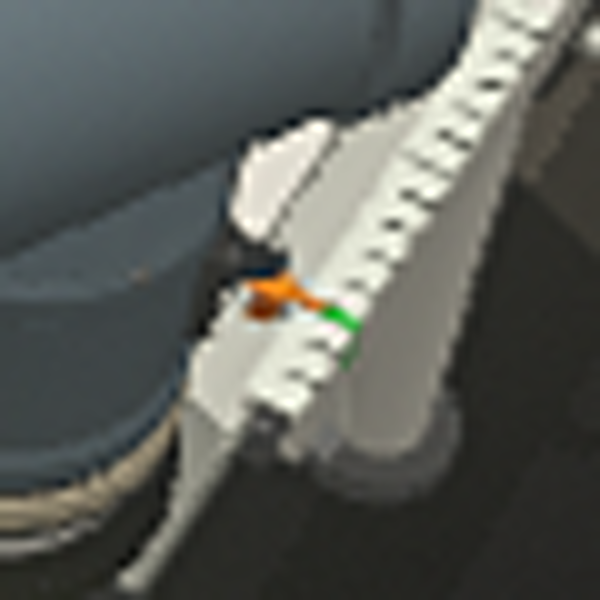

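The pointer now overlaps the green line in both views: tip (475,178) in the top crop and (322,303) in the scene crop. Next is the swing, so I'll work out the arc.

```bash
python3 - <<'E'
import numpy as np
w=np.array([.7137-.564,.091-.365])
def rot(a): a=np.radians(a); return np.array([[np.cos(a),-np.sin(a)],[np.sin(a),np.cos(a)]])
A=[-1,-3,-5,-7.5,-10,-12,-13,-13]
for a in A: print(a,(rot(a)@w-w).round(4))
w2=rot(-13)@w; print("second",w2)
for a in A: print(a,(rot(a)@w2-w2).round(4))
E
```

```text
-1 [-0.0048 -0.0026]
-3 [-0.0145 -0.0075]
-5 [-0.0245 -0.012 ]
-7.5 [-0.037  -0.0172]
-10 [-0.0499 -0.0218]
-12 [-0.0602 -0.0251]
-13 [-0.0655 -0.0267]
-13 [-0.0655 -0.0267]
second [ 0.08422661 -0.30065257]
-1 [-0.0053 -0.0014]
-3 [-0.0159 -0.004 ]
-5 [-0.0265 -0.0062]
-7.5 [-0.04   -0.0084]
-10 [-0.0535 -0.0101]
-12 [-0.0643 -0.0109]
-13 [-0.0698 -0.0112]
-13 [-0.0698 -0.0112]
```

>>> jog_arm --increments '[[[0,0,-1,-0.0048,-0.0026,0,1],[0,0,-3,-0.0145,-0.0075,0,1],[0,0,-5,-0.0245,-0.012,0,1],[0,0,-7.5,-0.037,-0.0172,0,1],[0,0,-10,-0.05,-0.0218,0,1],[0,0,-12,-0.0602,-0.0251,0,1],[0,0,-13,-0.0655,-0.0267,0,1],[0,0,-13,-0.0655,-0.0267,0,1]]]' --squeeze 20

```text
time: 6.05
position: [0.6473, 0.0641, 0.2262]
tool_rot: [-0.561, 0.428, -0.431, 0.561]
ft_force: [-0.5, -0.7, 2.1]
grip_width: 0.0306
```

>>> jog_arm --increments '[[[0,0,-1,-0.0053,-0.0014,0,1],[0,0,-3,-0.0159,-0.004,0,1],[0,0,-5,-0.0265,-0.0062,0,1],[0,0,-7.5,-0.04,-0.0084,0,1],[0,0,-10,-0.0535,-0.01,0,1],[0,0,-12,-0.0643,-0.0109,0,1],[0,0,-13,-0.0698,-0.0112,0,1],[0,0,-13,-0.0698,-0.0112,0,1]]]' --squeeze 20

```text
time: 6.85
position: [0.5766, 0.053, 0.2262]
tool_rot: [0.509, -0.49, 0.492, -0.509]
ft_force: [-1.1, 0.9, 2.4]
grip_width: 0.0305
```

```bash
python3 - <<'E'
from rig import *
import cv2,pickle
o=get_obs(); print(o["position"],o["tool_rot"],o["ft_force"],o["grip_width"],o["time"])
w=camera_info("wrist"); pickle.dump((o,w),open("w6.pkl","wb"))
for n in ["top","scene","wrist"]:
    im=camera(n)[:,:,::-1]; cv2.imwrite(f"pics/{n}6.png",im)
E
```

```text
[0.5765532  0.05303541 0.22617933] [ 0.50918146 -0.48982211  0.49198597 -0.50868296] [-1.06924256  0.8671019   2.35992233] 0.030468046931680842 6.85
```

View pics/scene6.png

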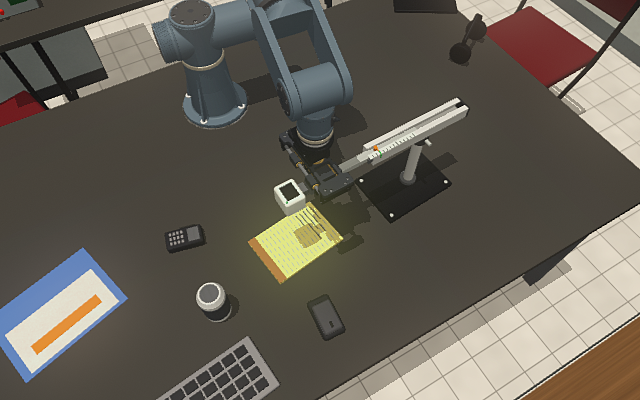

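View pics/top6.png

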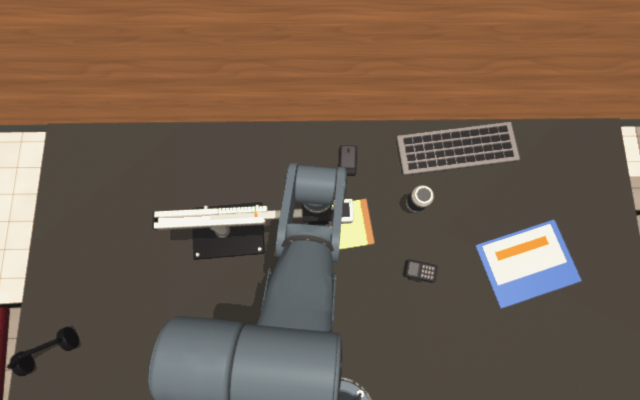

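View pics/wrist6.png

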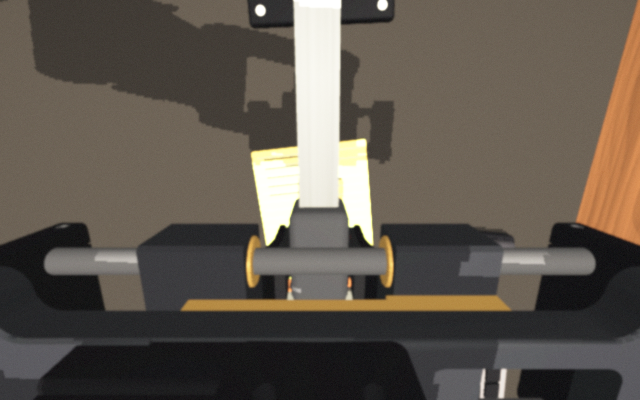

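The boom now lies over the pad. In the scene view the head is near (289,195), and in the top view near (343,211). I'll enlarge the scale and the head.

```bash
python3 - <<'E'
import cv2
t=cv2.imread("pics/top6.png"); s=cv2.imread("pics/scene6.png")
def c(im,a,b,x,y,n): cv2.imwrite(n,cv2.resize(im[a:b,x:y],None,fx=10,fy=10,interpolation=cv2.INTER_CUBIC))
c(t,190,240,210,280,"pics/t6a.png"); c(t,185,240,315,380,"pics/t6b.png")
c(s,120,180,350,425,"pics/s6a.png"); c(s,170,225,260,330,"pics/s6b.png")
E
```

```text
(no output)
```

View pics/t6a.png

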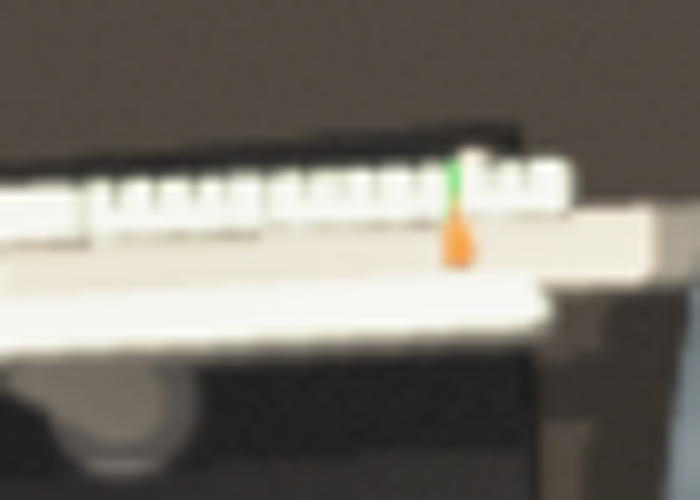

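View pics/s6a.png

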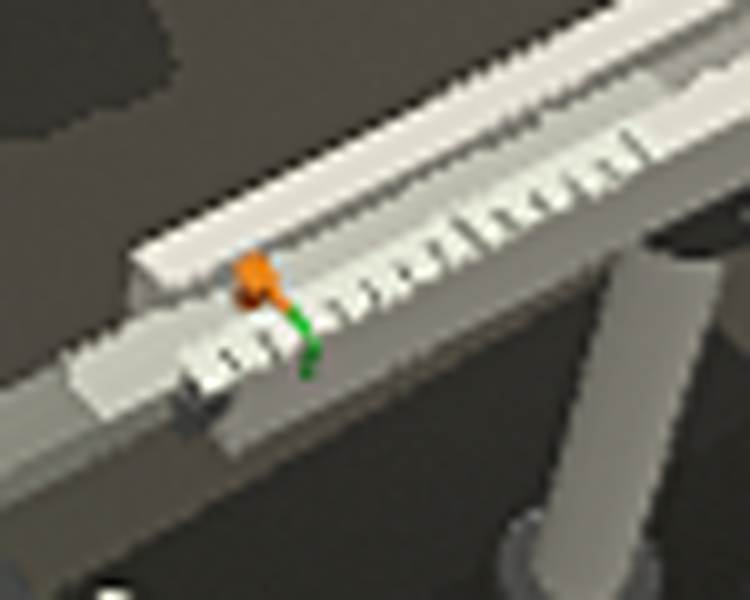

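View pics/t6b.png

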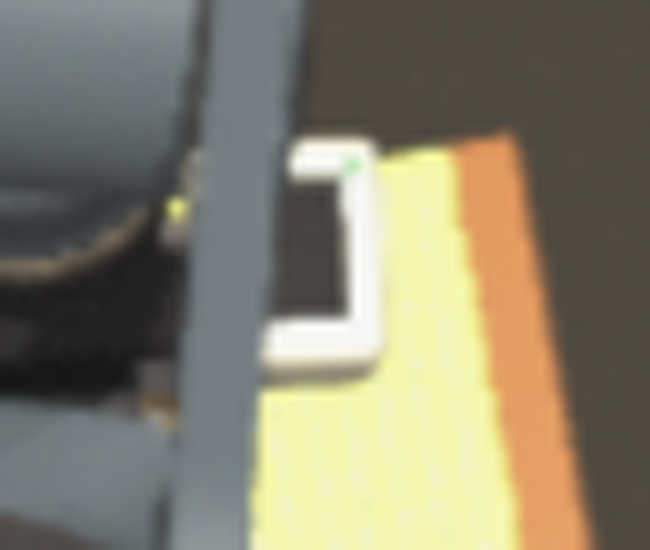

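View pics/s6b.png

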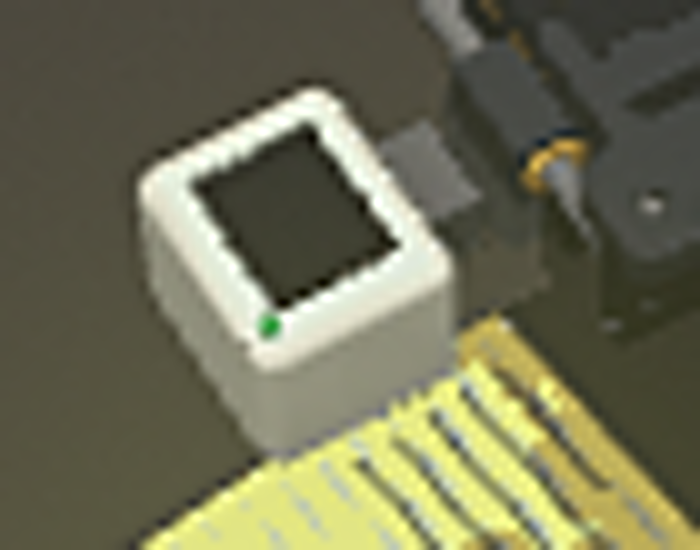

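```bash
python3 - <<'E'
from rig import *
from h import *
T,S=camera_info("top"),camera_info("scene")
f=lambda p:full(p,(260,170),10); g=lambda p:full(p,(315,185),10)
A=np.array([onplane(S,f(p),.259)[:2] for p in [(140,182),(318,84),(455,262),(262,372)]]); print("scene head",A.round(4).tolist(),A.mean(0).round(4))
B=np.array([onplane(S,f(p),.259)[:2] for p in [(190,187),(310,123),(400,243),(275,308)]]); print("scene screen",B.mean(0).round(4))
C=np.array([onplane(T,g(p),.259)[:2] for p in [(380,135),(383,358)]]); print("top head far edge",C.round(4).tolist(), "centre ~",(C.mean(0)+[0,.026]).round(4))
C=np.array([onplane(T,full(p,(210,190),10),.256)[:2] for p in [(453,180),(572,190),(452,208)]]);print("green,scaleend,pointer top",C.round(4).tolist())
# boom angle from scene/top channel edges
D=[onplane(T,full(p,(210,190),10),.255)[:2] for p in [(10,353),(545,315)]]; print(D, np.degrees(np.arctan2(D[1][0]-D[0][0],D[0][1]-D[1][1])))
E
```

```text
scene head [[0.5538, -0.039], [0.55, 0.008], [0.6071, 0.012], [0.6112, -0.0381]] [ 0.5805 -0.0143]
scene screen [ 0.5785 -0.0132]
top head far edge [[0.6111, -0.0407], [0.5501, -0.04]] centre ~ [ 0.5806 -0.0144]
green,scaleend,pointer top [[0.5882, 0.2225], [0.5852, 0.1904], [0.5806, 0.2225]]
[array([0.54252354, 0.3395251 ]), array([0.55135204, 0.19710163])] 3.547092138378636
```

>>> jog_arm --increments '[[[0,0,-0.2,-0.001,0,0,1],[0,0,-0.4,-0.0022,-0.0001,0,1],[0,0,-0.4,-0.0022,-0.0001,0,1],[0,0,-0.4,-0.0022,-0.0001,0,1],[0,0,-0.4,-0.0022,-0.0001,0,1]]]' --squeeze 20

```text
time: 7.5
position: [0.5755, 0.0529, 0.2261]
tool_rot: [0.508, -0.491, 0.494, -0.507]
ft_force: [-0.7, 0.5, 3.6]
grip_width: 0.0306
```

```bash
python3 - <<'E'
from rig import *
import cv2
o=get_obs(); print(o["position"],o["tool_rot"],o["ft_force"],o["grip_width"],o["time"],abs(o["joint_velocities"]).max())
def c(im,a,b,x,y): return cv2.resize(im[a:b,x:y],None,fx=8,fy=8,interpolation=cv2.INTER_CUBIC)
t=camera("top")[:,:,::-1]; s=camera("scene")[:,:,::-1]
cv2.imwrite("pics/t7.png",t); cv2.imwrite("pics/s7.png",s)
cv2.imwrite("pics/s7b.png",c(s,170,225,260,330))
import numpy as np
cv2.imwrite("pics/c7.png",np.vstack([cv2.resize(t[195:225,235:290],None,fx=10,fy=10,interpolation=cv2.INTER_CUBIC),cv2.resize(s[140:165,360:415],None,fx=10,fy=10,interpolation=cv2.INTER_CUBIC)]))
E
```

```text
[0.57552875 0.05294928 0.22613524] [ 0.50764546 -0.49108242  0.49359181 -0.50744584] [-0.671263    0.47761848  3.58034348] 0.030620310802202087 7.5 0.0025476306918610827
```

View pics/c7.png

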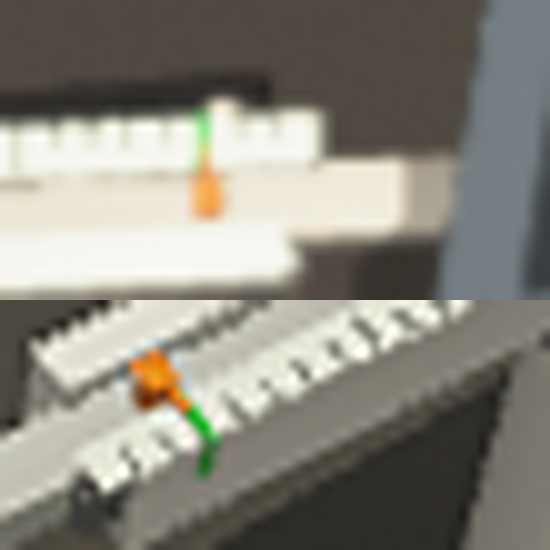

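View pics/s7b.png

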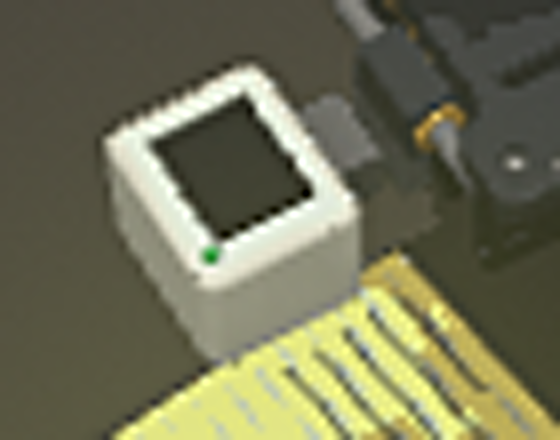

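View pics/s7.png

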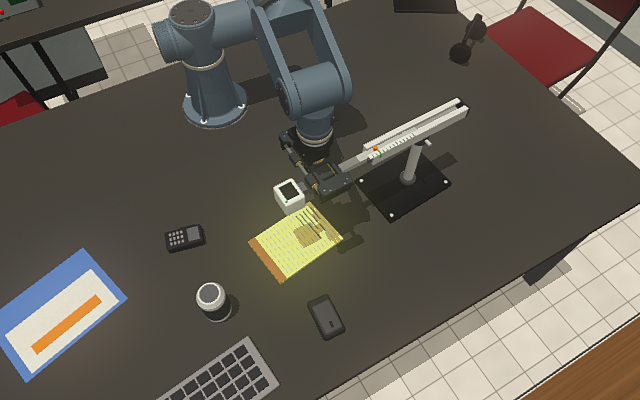

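The pointer is in line with green in both views, at x≈204 for both in the top crop. The grip width is steady at 30.6 mm, the arm is still, and the other objects haven't moved.

```bash
python3 - <<'E'
from rig import *
print(hand_in())
E
```

```text
the job is handed in; nothing more can be done
None
```

The radio log is ready to photograph, and the job is handed in at about 7.6 s. The arm is holding the grip still with the red button squeezed in at 20 N. I drew the telescoping arm out about 71 mm to the green mark with the button in, then swung the boom about 26.5° until the lens was over the pad.

- **Button and lock:** the fingers closed to 30–31 mm, which fits the 31 mm expected with the button fully in. Horizontal force at the wrist stayed around 3 N or less in the readings, so the arm was never dragged against its lock.
- **Pointer:** the orange tip is in line with the green mark in both the top and scene views, to about 1 mm.
- **Lens across the boom:** it is within about 1–2 mm of the pad's centre line. The estimates differ slightly: the arm's own pose gives x ≈ 0.578, and the cameras give up to 0.580. The pad centre is at 0.5775.
- **Lens along the boom:** it sits about 5–9 mm past the pad's centre. The larger figure, from the arm's own pose, is above the 6 mm the fixed lens circle should allow, and I put that down to measurement error. I kept the pointer on the green mark rather than trading it away.
- **Can, microphone and mouse:** they looked unmoved in the last scene picture.

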